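Feel for the clear jet well and seat the new jet carrier

ROBOT

A 7-joint arm with a two-finger parallel gripper is mounted at the origin on the work surface. World frame = base frame: x ahead of the robot, y to its left, z up, the work surface at z = 0. Lengths are in m, angles in rad, forces in N, time in s.
With the tool pointing down it reaches from about 0.4 to 0.925 m from the base axis. Payload 4.1 kg.
Tool frame: the origin (TCP) lies at the very end of the fingers, on their centre line; the grasp point (between the pads) lies 19 mm behind it; z points along the fingers, y is the line along which they close (so a half turn about z gives the same grasp; the last joint's range is limited). The gripper opens to 85 mm and grips with 20 to 120 N. Pads are 22 mm wide; open, the fingers measure 114 mm over their backs; the gripper's body (76 mm by 85 mm) begins 54 mm behind the grasp point. The pads swing forward as they close: fully open they stand 13 mm farther back than shut.
Start: joints at [-1.256, 0.398, 0.045, 1.537, -0.019, 1.207, -0.051], TCP at [0.261, 0.595, 0.231] pointing down, gripper open.
Joint ranges: [-2.82, 2.82], [-0.49, 2.23], [-1.37, 1.46], [0, 2.46], [-1.36, 4.5], [0.23, 2], [-2.94, 2.94]. Speed limits (rad/s): [2.57, 2.57, 3.14, 3.14, 3.14, 3.14, 3.14].

INTERFACE

Orientations are given as a unit quaternion [x, y, z, w].
In Python, from plant import robot gives the robot as it stands. The module is installed in compiled form; this text tells all that it offers.
- The arm moves only by the shell command python3 -m jog 'ROWS'. ROWS is JSON, a list that holds one entry, the list of rows, each a list of 7 numbers: the shift along the tool's x, y, z in units of 30 mm (1.0 is 30 mm), then the turn, a rotation vector about the tool's x, y, z in rad, then the finger opening in mm, from 0 to 85.4. In form: [[[dx, dy, dz, rx, ry, rz, claw], ...]]. A call has 1 to 12 rows; each row is the pose to reach, as a shift and turn from the pose commanded when the call began, along the tool's axes at that moment; what a row does not reach only later rows make up. A row lasts 1/8 s, in which the tool goes at most 62.5 mm and 10.7 degrees, less where a joint would pass 70% of its speed; a pose out of reach is approached as far as the arm can. A call with a gripper value outside its range is refused whole. The fingers move at their own pace and stop on an object; the grip force is fixed at half the most. Time passes only in rows, so rows that repeat a pose let the fingers close. It gives the time, the measured TCP pose, the force, the opening and the grip force at its end, in the units of the state.
- robot.read_state(): the state, without advancing time (a new reading comes with each control period).
- robot.get_image(name): name is "scene" or "top"; returns a dict with "frame" (480x640x3 uint8, red, green, blue), "fovy" (degrees; the focal length in pixels is half the picture's height over the tangent of half this angle, whatever the lens; pixels are square), "cx", "cy" (the principal point, pixels), "position" and "orientation" of the camera in the world. Camera axes: x right, y down, z forward; pixel columns grow to the right and rows downward; lengths in m; the calibration is good to about 2 mm. A picture is of the moment at which its call begins. There is no depth.
- robot.sign_off(): hands the job in; it is judged then, once.
The state is a dict: "time_s": time; "q": joint angles; "qvel": joint speeds; "joint_torque": joint torques, N m; "position": TCP position; "ee_rot": TCP orientation; "ft_force": force on the tool from outside, world axes, zero at the start; "wrist_torque": the same for the moment, N m; "finger_gap": finger opening in m; "grip_force": force on a finger pad.
Only numpy, scipy, OpenCV 4.12 (cv2) and the standard library are available. Lean on these libraries where they do the work, as an engineer would, in place of code of your own. Each camera call takes 0.05 s, during which the arm holds its last target. There are 200 camera calls.

TASK

Three of the four wells in the carburettor block still have an old jet hidden under their black seal, and one is clear. Take the new jet carrier from the wooden stand, feel gently for the well whose seal gives way all the way, and seat the carrier fully home there with its blue flange flat on the block; then swing the steel keeper bar shut over the flange as far as it goes and let go. Never press the carrier hard on the soft casting or a blocked seal (three and a half kilograms is the most they take), and do not knock over the spray can or the jar.

Things in the scene. Friction and masses are not known exactly. Their poses are not given: they have to be found in the camera images.
- carb: Bright alloy jet block, fixed: 76 (its x) x 210 (its y) x 51 mm high, with a round air horn 80 mm wide, 88 mm high centred at y = +152 mm. Origin: centre of its underside; z up. Four wells in a row at y = -60, -20, 20, 60 mm: 22 mm bore, 2 mm chamfer, 43 mm deep. Seals: see the wells. It spoils if the carrier is pressed on block, seal or keeper with over 35 N.
- well_a (a point): Centre of the mouth, on the block's top face, of the well at block y = -60 mm (by the shut keeper's free end). Block axes. As in every well, a black 19 mm seal rides in it with friction (about 5 N; no spring back), its top 22 mm below the face at the start; all four look alike.
- well_b (a point): Centre of the mouth of the well at block y = -20 mm, on the top face. Block axes. If a well is clear, its seal gives way 12 mm under the carrier's nose until the flange lies on the face. Only one well is clear; which one changes every time.
- well_c (a point): Centre of the mouth of the well at block y = +20 mm, on the top face. Block axes. In the three wells that are not clear, an old brass jet under the seal stops it solidly after about 2 or 6 mm, so the carrier stands about 10 or 6 mm proud. The old jets stay there.
- well_d (a point): Centre of the mouth of the well at block y = +60 mm (by the keeper's pivot), on the top face. Block axes.
- carrier: New jet carrier, 80 g, upright with its nose in the stand. Brass nose 20 mm in diameter, 34 mm long, last 3 mm tapered; blue flange 32 mm in diameter, 5 mm thick; black round grip 14 mm in diameter, its top 40 mm above the flange's underside. Origin: on the axis at the flange's underside, level with the block's top face when home; z up.
- stand: Dark wooden parts stand, fixed, 100 mm (x) by 120 mm (y), 42 mm high; origin: centre of its underside. The carrier's hole is at y = +25 mm; 24 mm bore.
- keeper (a joint): Angle of the steel keeper bar, rad: 0 is shut against its stop (bar along the block's y axis, over the flanges' +x rims), growing as the free end swings out to the block's +x, counter-clockwise from above, up to 1.35. It stays where it is left (friction 0.15 Nm, about 1 N at the pin).
- keeper_pin (a point): On the axis of the upright red pin (12 mm in diameter) at the keeper's free end, 180 mm from the pivot. The pin's top is 15 mm above this point, the bar's top 18 mm below it. The bar is 12 mm wide, 6 mm thick, its underside 6.5 mm above the block's face (1.5 mm above a seated flange); shut, it clears the carrier's grip by 3 mm.
- keeper_pivot (a point): The keeper's upright pivot axis, at block x = +16 mm, y = +90 mm, at the height of the bar's underside.
- spray_can: Yellow spray can standing upright, 66 mm in diameter, 190 mm high; origin: centre of its underside.
- jar: Amber glass jar with a steel cap, 68 mm in diameter, 85 mm high; origin: centre of its underside.

How it is judged:
On the way, in this order (a step that is already met when the one before it is completed fails the run):
1. the carrier is fully home in the clear well, the keeper still open (((horizontal distance between carrier and well_a below 0.004 m and z of carrier in the frame of well_a below 0.002 m) or (horizontal distance between carrier and well_b below 0.004 m and z of carrier in the frame of well_b below 0.002 m) or (horizontal distance between carrier and well_c below 0.004 m and z of carrier in the frame of well_c below 0.002 m) or (horizontal distance between carrier and well_d below 0.004 m and z of carrier in the frame of well_d below 0.002 m)) and angle between carrier's own z axis and vertical below 0.06 rad and value of joint keeper above 0.5 rad), for 0.2 s.
2. the keeper is swung shut over the seated flange (((horizontal distance between carrier and well_a below 0.004 m and z of carrier in the frame of well_a below 0.002 m) or (horizontal distance between carrier and well_b below 0.004 m and z of carrier in the frame of well_b below 0.002 m) or (horizontal distance between carrier and well_c below 0.004 m and z of carrier in the frame of well_c below 0.002 m) or (horizontal distance between carrier and well_d below 0.004 m and z of carrier in the frame of well_d below 0.002 m)) and angle between carrier's own z axis and vertical below 0.06 rad and value of joint keeper below 0.07 rad), for 0.2 s.
At the end, for the whole second after the job is handed in: The carrier stands upright (within 0.06 rad) in the clear well, on its axis within 4 mm, its flange's underside no more than 2 mm above the block's top face; the keeper is shut to within 0.07 rad of its stop; everything is released and at rest; the spray can and the jar stand upright (all of step 2 and contact force between carrier and the fingers below 0.1 N and linear speed of carrier below 0.02 m/s and angle between each of spray_can, jar's own z axis and vertical below 0.3 rad); the robot touches nothing.
It fails at once if the carrier is pressed against the block, a seal or the keeper with more than 35 N (contact force between carb and carrier above 35 N).
It fails at once if the spray can is knocked over (angle between spray_can's own z axis and vertical above 0.5 rad).
It fails at once if the jar is knocked over (angle between jar's own z axis and vertical above 0.5 rad).
It also fails if it takes over 72 s, if anything falls off the work surface, if the arm or the gripper's body presses on something with over 40 N, if the wrist force passes 120 N, or if a joint passes its speed limit or range.

## Working session

There is one attempt and no reset: what is moved stays moved. The work goes in short steps, Python scripts to look and compute and a shell command to move; the robot and the scene stay as the last step left them, time stands still between calls to the robot, and variables do not carry over. Pictures are saved under pics/ and viewed, at most 10 in all, crops included, and the job is handed in when it is done.

```bash
mkdir -p pics; ls; cat > h.py <<'E'
import numpy as np, cv2
from scipy.spatial.transform import Rotation as R
from plant import robot
def snap(n,fn):
    d=robot.get_image(n); cv2.imwrite(fn,d["frame"][:,:,::-1]); return cal(d)
def cal(d):
    f=240/np.tan(np.radians(d["fovy"])/2)
    return dict(f=f,c=(d["cx"],d["cy"]),p=np.array(d["position"]),q=np.array(d["orientation"]))
def ray(c,u,v):
    r=R.from_quat(c["q"]).apply([(u-c["c"][0])/c["f"],(v-c["c"][1])/c["f"],1]); return r/np.linalg.norm(r)
def atz(c,u,v,z):
    r=ray(c,u,v); return c["p"]+r*(z-c["p"][2])/r[2]
def tri(obs):
    A=0;b=0
    for c,u,v in obs:
        r=ray(c,u,v); M=np.eye(3)-np.outer(r,r); A=A+M; b=b+M@c["p"]
    X=np.linalg.solve(A,b); return X,[np.linalg.norm(np.cross(X-c["p"],ray(c,u,v))) for c,u,v in obs]
def proj(c,X):
    x=R.from_quat(c["q"]).inv().apply(np.array(X)-c["p"]); return x[0]/x[2]*c["f"]+c["c"][0],x[1]/x[2]*c["f"]+c["c"][1]
E
python3 - <<'E'
from h import *
import pickle
C={n:snap(n,f"pics/{n}0.png") for n in("scene","top")}
pickle.dump(C,open("c0.pkl","wb")); print(C)
s=robot.read_state(); print({k:np.round(s[k],3) for k in s})
E
```

```text
pics
{'scene': {'f': np.float64(490.92813542507844), 'c': (310.9682528199987, 241.3516248443569), 'p': array([ 0.95085003, -0.29610559,  0.8447271 ]), 'q': array([ 0.87492142,  0.38429657, -0.11682132, -0.27052067])}, 'top': {'f': np.float64(447.0996129354831), 'c': (315.7496776735043, 237.0796578997167), 'p': array([0.33071616, 0.07726125, 1.08777524]), 'q': array([-0.66010159,  0.74239339, -0.08374123,  0.07813682])}}
{'time_s': np.float64(0.1), 'q': array([-1.256,  0.399,  0.045,  1.538, -0.019,  1.207, -0.051]), 'qvel': array([ 0.002, -0.001, -0.002, -0.   , -0.001, -0.001,  0.001]), 'joint_torque': array([ 3.0000e-03, -4.7626e+01,  1.3700e+00, -2.5495e+01,  1.2000e-02,
        5.0000e-03,  0.0000e+00]), 'position': array([0.261, 0.595, 0.23 ]), 'ee_rot': array([ 0.205,  0.979, -0.001, -0.   ]), 'ft_force': array([ 0.288, -0.417,  0.355]), 'wrist_torque': array([-0.01 , -0.04 , -0.003]), 'grip_force': np.float64(0.0), 'finger_gap': np.float64(0.085)}
```

View pics/scene0.png

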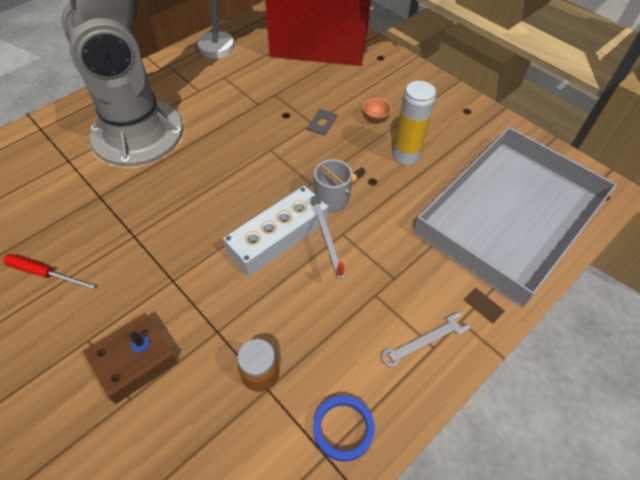

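View pics/top0.png

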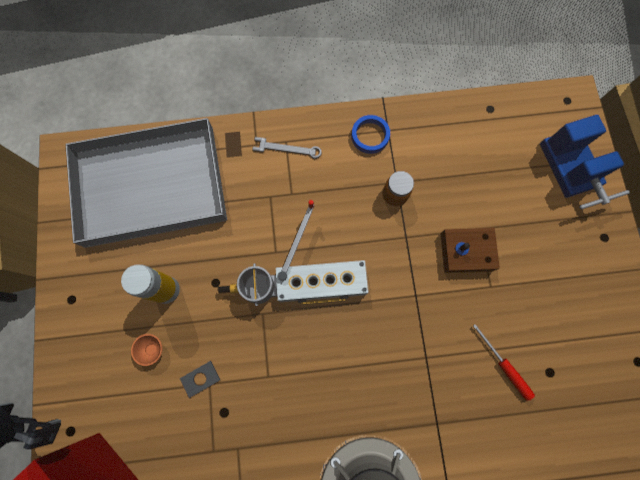

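```bash
python3 - <<'E'
from h import *
import pickle
C=pickle.load(open("c0.pkl","rb"))
I={n:cv2.imread(f"pics/{n}0.png") for n in C}
t=lambda n,x,y:cv2.resize(I[n][y:y+60,x:x+80],(400,300),interpolation=cv2.INTER_CUBIC)
cv2.imwrite("pics/tiles.png",np.vstack([np.hstack([t("top",285,255),t("top",435,220)]),np.hstack([t("scene",235,190),t("scene",100,315)])]))
obs=[]
for n,(x,y,w,h) in dict(top=(300,190,25,25),scene=(325,250,30,35)).items():
    im=I[n][y:y+h,x:x+w].astype(int); m=(im[...,2]>im[...,1]*2.2)&(im[...,2]>110)
    v,u=np.nonzero(m); print(n,len(u),u.mean()+x,v.mean()+y); obs.append((C[n],u.mean()+x,v.mean()+y))
print("pin",tri(obs))
for n,(x,y,w,h) in dict(top=(445,230,40,40),scene=(120,320,40,40)).items():
    im=I[n][y:y+h,x:x+w].astype(int); m=(im[...,0]>im[...,2]*1.8)&(im[...,0]>70)
    v,u=np.nonzero(m); print(n,len(u),u.min()+x,u.max()+x,v.min()+y,v.max()+y,u.mean()+x,v.mean()+y)
for nm,z,o in [("jar",.085,[("top",400,183)]),("can",.19,[("top",140,281)]),("canscene",.19,[("scene",420,93)]),("jarscene",.085,[("scene",257,355)])]:
    print(nm,atz(C[o[0][0]],o[0][1],o[0][2],z))
E
```

```text
top 17 310.52941176470586 201.76470588235293
scene 54 340.35185185185185 268.27777777777777
pin (array([0.65033644, 0.05724082, 0.08295527]), [np.float64(0.0005330423988608653), np.float64(0.000533042398860867)])
top 73 456 468 242 254 460.86301369863014 248.54794520547944
scene 150 131 148 336 351 140.56 344.84
jar [ 0.67117988 -0.15794345  0.085     ]
can [0.49085989 0.42092176 0.19      ]
canscene [0.50528399 0.41884152 0.19      ]
jarscene [ 0.67639206 -0.15840756  0.085     ]
```

View pics/tiles.png

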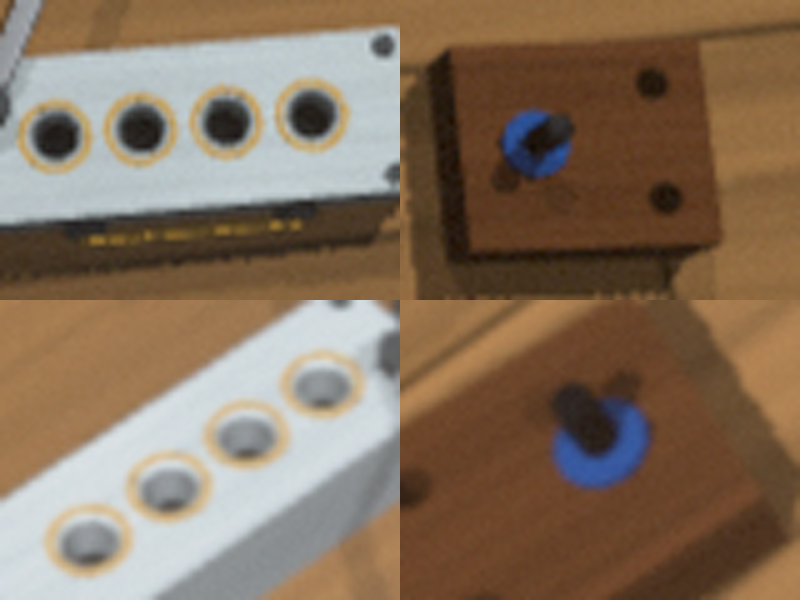

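```bash
python3 - <<'E'
from h import *
import pickle
C=pickle.load(open("c0.pkl","rb")); T,S=C["top"],C["scene"]
def P(n,t,s,to,so):
    X,e=tri([(T,t[0]/5-.4+to[0],t[1]/5-.4+to[1]),(S,s[0]/5-.4+so[0],s[1]/5-.4+so[1])]); print(n,X.round(4),np.round(e[0]*1e3,2)); return X
W=[P(n,t,s,(285,255),(235,190)) for n,t,s in [("a",(312,115),(88,240)),("b",(226,122),(168,186)),("c",(140,130),(246,135)),("d",(55,136),(321,84))]]
d=W[3]-W[0]; print("len",np.linalg.norm(d[:2]),"yaw deg",np.degrees(np.arctan2(-d[0],d[1])))
P("flange",(137,143),(201,143),(435,220),(100,315)); P("griptop",(162,127),(172,92),(435,220),(100,315))
print(R.from_quat(robot.read_state()["ee_rot"]).as_matrix().round(3))
E
```

```text
a [ 0.4678 -0.0061  0.0476] 0.62
b [0.4691 0.0341 0.0479] 0.45
c [0.4702 0.0744 0.0468] 0.42
d [0.4719 0.1141 0.0479] 0.32
len 0.12026061981070339 yaw deg -1.94932932511719
flange [ 0.5064 -0.2875  0.042 ] 1.1
griptop [ 0.506  -0.2859  0.0818] 1.6
[[-0.916  0.402 -0.001]
 [ 0.402  0.916 -0.002]
 [-0.    -0.002 -1.   ]]
```

```bash
python3 -m jog '[[[-14.6,-13.44,0.33,0,0,1.19,50],[-14.6,-13.44,0.33,0,0,1.19,50],[-14.6,-13.44,0.33,0,0,1.19,50],[-14.6,-13.44,0.33,0,0,1.19,50],[-14.6,-13.44,0.33,0,0,1.19,50],[-14.6,-13.44,0.33,0,0,1.19,50],[-14.6,-13.44,0.33,0,0,1.19,50],[-14.6,-13.44,0.33,0,0,1.19,50],[-14.6,-13.44,0.33,0,0,1.19,50],[-14.6,-13.44,0.33,0,0,1.19,50],[-14.6,-13.44,0.33,0,0,1.19,50],[-14.6,-13.44,0.33,0,0,1.19,50]]]'
cat > st.py <<'E'
from h import *
import sys
s=robot.read_state(); M=R.from_quat(s["ee_rot"]).as_matrix()
print(round(s["time_s"],2),"pos",np.round(s["position"],4),"F",np.round(s["ft_force"],1),"gap",round(s["finger_gap"]*1e3,1),"grip",round(float(s["grip_force"]),1)); print(M.round(3).tolist())
if len(sys.argv)>1:
    t=np.array(eval(sys.argv[1])); print("shift units",(M.T@(t-s["position"])/.03).round(3))
E
python3 st.py '[.506,-.2865,.12]'
```

```text
time_s: 1.6
position: [0.4998, 0.051, 0.221]
ee_rot: [0.718, 0.696, -0.0, -0.001]
ft_force: [0.1, 0.7, -0.0]
finger_gap: 0.0497
grip_force: 0.0
1.6 pos [0.4998 0.051  0.221 ] F [ 0.1  0.7 -0. ] gap 49.7 grip 0.0
[[0.032, 0.999, -0.001], [0.999, -0.032, 0.001], [0.001, -0.001, -1.0]]
shift units [-11.24    0.569   3.36 ]
```

```bash
python3 -m jog '[[[-11.24,0.57,3.36,0,0,0,40],[-11.24,0.57,3.36,0,0,0,40],[-11.24,0.57,3.36,0,0,0,40],[-11.24,0.57,3.36,0,0,0,40],[-11.24,0.57,3.36,0,0,0,40],[-11.24,0.57,3.36,0,0,0,40],[-11.24,0.57,3.36,0,0,0,40],[-11.24,0.57,3.36,0,0,0,40]]]'
python3 st.py '[.506,-.2865,.054]'
python3 - <<'E'
from h import *
import pickle
c=snap("scene","pics/s1.png"); t=snap("top","pics/t1.png")
a=cv2.imread("pics/s1.png")[270:390,80:240]; b=cv2.imread("pics/t1.png")[190:310,390:550]
r=lambda i:cv2.resize(i,(640//1,480),interpolation=3)[:, 120:520]
cv2.imwrite("pics/g1.png",np.hstack([r(a),r(b)]))
E
```

```text
time_s: 2.6
position: [0.5071, -0.2852, 0.1202]
ee_rot: [0.718, 0.696, 0.001, -0.001]
ft_force: [0.1, 0.7, 0.1]
finger_gap: 0.0398
grip_force: 0.0
2.6 pos [ 0.5071 -0.2852  0.1202] F [0.1 0.7 0.1] gap 39.8 grip 0.0
[[0.03, 1.0, -0.0], [1.0, -0.03, 0.002], [0.002, -0.0, -1.0]]
shift units [-0.049 -0.036  2.208]
```

View pics/g1.png

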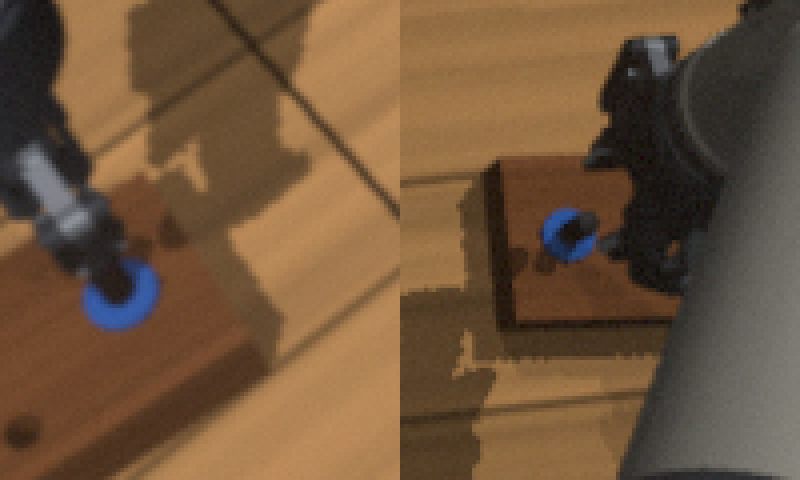

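The gripper hangs right over the carrier: the flange is at about (120,295) in the left crop and (570,235) in the right one. I'll descend and grip.

```bash
python3 -m jog '[[[-0.04,-0.04,1.1,0,0,0,40],[-0.04,-0.04,1.8,0,0,0,40],[-0.04,-0.04,2.2,0,0,0,40],[-0.04,-0.04,2.2,0,0,0,40],[-0.04,-0.04,2.2,0,0,0,5],[-0.04,-0.04,2.2,0,0,0,5],[-0.04,-0.04,2.2,0,0,0,5],[-0.04,-0.04,2.2,0,0,0,5],[-0.04,-0.04,2.2,0,0,0,5],[-0.04,-0.04,2.2,0,0,0,5]]]'; python3 st.py
```

```text
time_s: 3.95
position: [0.5059, -0.2891, 0.0556]
ee_rot: [0.719, 0.695, 0.001, 0.001]
ft_force: [0.4, 0.8, 5.7]
finger_gap: 0.0121
grip_force: 58.5
3.95 pos [ 0.5059 -0.2891  0.0556] F [0.4 0.8 5.7] gap 12.1 grip 58.5
[[0.033, 0.999, 0.002], [0.999, -0.033, -0.0], [-0.0, 0.002, -1.0]]
```

```bash
python3 -m jog '[[[0,0,-0.7,0,0,0,5],[0,0,-1.5,0,0,0,5],[0,0,-2.5,0,0,0,5],[0,0,-3,0,0,0,5],[0,0,-3,0,0,0,5],[0,0,-3,0,0,0,5]]]'; python3 st.py '[.4678,-.0061,.145]'; python3 st.py|head -1;python3 - <<'E'
from h import *
c=snap("scene","pics/s2.png"); t=snap("top","pics/t2.png")
a=cv2.imread("pics/s2.png")[240:360,70:230]; b=cv2.imread("pics/t2.png")[190:310,390:550]
r=lambda i:cv2.resize(i,(640,480),interpolation=3)[:, 120:520]
cv2.imwrite("pics/g2.png",np.hstack([r(a),r(b)]))
p=robot.read_state()["position"]; print(proj(c,p),proj(t,p))
E
```

```text
time_s: 4.7
position: [0.5043, -0.2882, 0.1434]
ee_rot: [0.719, 0.695, -0.0, -0.001]
ft_force: [-0.3, -0.0, -0.6]
finger_gap: 0.012
grip_force: 58.8
4.7 pos [ 0.5043 -0.2882  0.1434] F [-0.3 -0.  -0.6] gap 12.0 grip 58.8
[[0.033, 0.999, -0.002], [0.999, -0.033, 0.001], [0.001, -0.002, -1.0]]
shift units [ 9.359 -1.526 -0.042]
4.7 pos [ 0.5043 -0.2882  0.1434] F [-0.3 -0.  -0.6] gap 12.0 grip 58.8
(np.float64(119.43815002315091), np.float64(317.28121992124323)) (np.float64(476.6871174251007), np.float64(239.4588063406687))
```

View pics/g2.png

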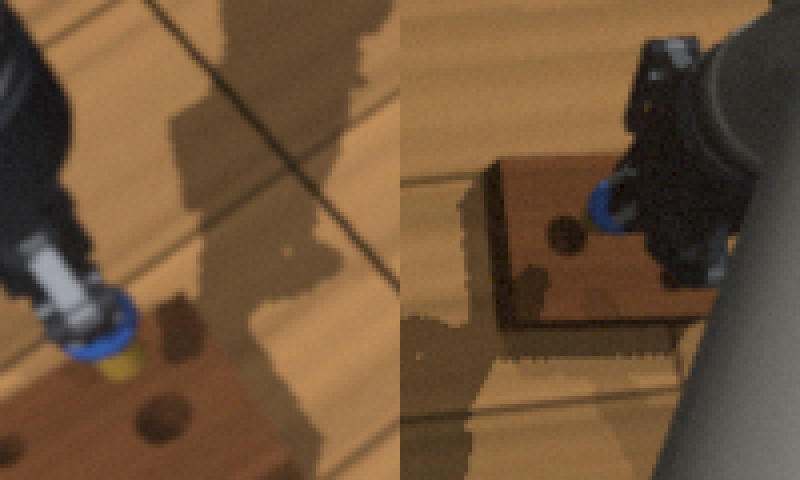

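```bash
cat > avg.py <<'E'
from h import *
import sys
P=[];F=[]
for i in range(5):
    robot.get_image("scene"); s=robot.read_state(); P.append(s["position"]);F.append(s["ft_force"])
P=np.array(P); m=P.mean(0); M=R.from_quat(s["ee_rot"]).as_matrix()
print(round(s["time_s"],2),"pos",m.round(4),"sd",P.std(0).round(4),"F",np.mean(F,0).round(1))
if len(sys.argv)>1: print("shift",(M.T@(np.array(eval(sys.argv[1]))-m)/.03).round(3))
E
python3 avg.py '[.4678,-.0061,.115]'
```

```text
5.05 pos [ 0.5046 -0.2886  0.1438] sd [0.0002 0.0001 0.0003] F [-0.1  0.1 -1.1]
shift [ 9.371 -1.537  0.963]
```

```bash
python3 -m jog '[[[9.31,-1.58,-0.04,0,0,0,5],[9.31,-1.58,-0.04,0,0,0,5],[9.31,-1.58,-0.04,0,0,0,5],[9.31,-1.58,-0.04,0,0,0,5],[9.31,-1.58,-0.04,0,0,0,5],[9.31,-1.58,0.3,0,0,0,5],[9.31,-1.58,0.9,0,0,0,5],[9.31,-1.58,0.95,0,0,0,5],[9.31,-1.58,0.95,0,0,0,5],[9.31,-1.58,0.95,0,0,0,5]]]'; python3 avg.py '[.4664,-.0080,.115]'
python3 - <<'E'
from h import *
c=snap("scene","pics/s3.png"); t=snap("top","pics/t3.png")
a=cv2.imread("pics/s3.png")[170:270,200:300]; b=cv2.imread("pics/t3.png")[230:330,300:400]
r=lambda i:cv2.resize(i,(400,400),interpolation=3)
cv2.imwrite("pics/g3.png",np.hstack([r(a),r(b)]))
E
```

```text
time_s: 6.3
position: [0.4674, -0.0087, 0.1166]
ee_rot: [0.719, 0.695, 0.0, 0.0]
ft_force: [-0.6, -0.1, -1.4]
finger_gap: 0.0121
grip_force: 58.8
6.55 pos [ 0.4672 -0.0083  0.1165] sd [0.0001 0.0001 0.0001] F [-0.3 -0.2 -1.3]
shift [ 0.008 -0.028  0.05 ]
```

View pics/g3.png

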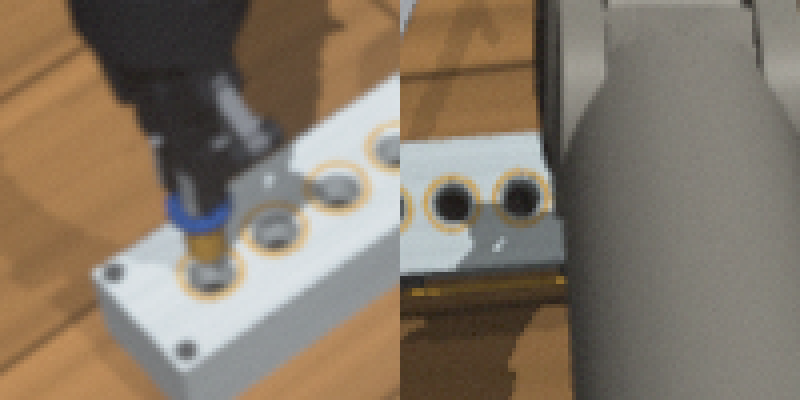

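```bash
python3 - <<'E'
from h import *
import pickle
c=pickle.load(open("c0.pkl","rb")); T=c["top"]; c=c["scene"]
X=atz(c,252.2,237.6,.051); print(X, atz(T,312/5-.4+285,115/5-.4+255,.051))
for zo in (.1007,.1027,.1047):
  print(zo)
  for dz,r in ((0,.016),(.005,.016),(-.034,.0085),(-.02,.010)):
    a=np.linspace(0,6.28,60); q=np.array([proj(c,[X[0]+r*np.cos(t),X[1]+r*np.sin(t),zo+dz]) for t in a]); q=(q-[200,170])*4+1.5
    print(dz,"u",q[:,0].min().round(1),q[:,0].max().round(1),"v",q[:,1].min().round(1),q[:,1].max().round(1))
g=cv2.imread("pics/s3.png").astype(int); im=g[170:270,200:300]
m=(im[...,0]>im[...,2]*1.6)&(im[...,0]>70); v,u=np.nonzero(m); print("blue",(u.min())*4,(u.max()+1)*4,v.min()*4,(v.max()+1)*4)
m=(im[...,2]>im[...,0]*1.7); 
for r in range(56,70): print(170+r,im[r,44:60].tolist()[::1] if r in(60,63,66) else "")
E
```

```text
[ 0.47017131 -0.00679628  0.051     ] [ 0.46704119 -0.00635071  0.051     ]
0.1007
0 u 166.1 234.3 v 184.7 239.4
0.005 u 164.9 233.4 v 178.3 233.1
-0.034 u 189.6 224.8 v 239.2 267.9
-0.02 u 183.4 225.3 v 219.8 253.6
0.1027
0 u 165.6 233.9 v 182.1 236.9
0.005 u 164.4 233.0 v 175.7 230.6
-0.034 u 189.2 224.4 v 236.8 265.5
-0.02 u 183.0 224.9 v 217.3 251.2
0.1047
0 u 165.1 233.5 v 179.6 234.4
0.005 u 163.9 232.6 v 173.1 228.0
-0.034 u 188.8 224.0 v 234.4 263.1
-0.02 u 182.5 224.5 v 214.8 248.8
blue 168 228 196 232
226 
227 
228 
229 
230 [[201, 196, 189], [177, 176, 171], [126, 140, 149], [73, 111, 133], [60, 111, 138], [65, 119, 149], [61, 119, 150], [60, 117, 149], [61, 116, 147], [60, 113, 143], [60, 108, 137], [64, 99, 122], [93, 111, 121], [127, 131, 129], [163, 162, 158], [194, 193, 189]]
231 
232 
233 [[202, 200, 193], [187, 192, 189], [146, 165, 176], [100, 134, 156], [73, 118, 144], [65, 117, 147], [61, 116, 148], [64, 119, 151], [61, 116, 149], [61, 112, 143], [68, 110, 133], [83, 108, 125], [104, 123, 133], [118, 148, 166], [133, 175, 200], [169, 199, 218]]
234 
235 
236 [[158, 181, 196], [134, 172, 195], [149, 170, 181], [158, 162, 160], [143, 143, 140], [134, 137, 137], [130, 134, 135], [126, 129, 133], [127, 130, 131], [117, 120, 120], [113, 114, 114], [123, 121, 119], [138, 136, 132], [160, 157, 151], [182, 185, 183], [170, 195, 210]]
237 
238 
239
```

```bash
python3 -m jog '[[[0,0,0.3,0,0,0,5],[0,0,0.5,0,0,0,5],[0,0,0.6,0,0,0,5],[0,0,0.63,0,0,0,5],[0,0,0.66,0,0,0,5],[0,0,0.66,0,0,0,5]]]'; python3 -m jog '[[[0,0,0.02,0,0,0,5],[0,0,0.04,0,0,0,5],[0,0,0.04,0,0,0,5]]]'
```

```text
time_s: 7.4
position: [0.467, -0.0081, 0.0964]
ee_rot: [0.719, 0.695, 0.0, 0.0]
ft_force: [0.5, 0.8, -0.7]
finger_gap: 0.0117
grip_force: 58.8
time_s: 7.78
position: [0.4669, -0.0081, 0.0951]
ee_rot: [0.719, 0.695, 0.0, -0.0]
ft_force: [0.6, 1.2, -0.7]
finger_gap: 0.0122
grip_force: 58.8
```

```bash
python3 -m jog '[[[0,0,0.04,0,0,0,5],[0,0,0.08,0,0,0,5],[0,0,0.12,0,0,0,5],[0,0,0.12,0,0,0,5]]]';  python3 -m jog '[[[0,0,0.05,0,0,0,5],[0,0,0.1,0,0,0,5],[0,0,0.15,0,0,0,5],[0,0,0.15,0,0,0,5]]]'
```

```text
time_s: 8.28
position: [0.4669, -0.0081, 0.0914]
ee_rot: [0.719, 0.695, -0.0, -0.0]
ft_force: [0.4, 0.6, -1.3]
finger_gap: 0.0121
grip_force: 58.8
time_s: 8.78
position: [0.4668, -0.0081, 0.0869]
ee_rot: [0.719, 0.695, -0.0, -0.0]
ft_force: [0.0, -0.5, -1.1]
finger_gap: 0.012
grip_force: 58.8
```

```bash
python3 -m jog '[[[0,0,0.1,0,0,0,5],[0,0,0.2,0,0,0,5],[0,0,0.28,0,0,0,5],[0,0,0.28,0,0,0,5]]]';  python3 -m jog '[[[0,0,0.03,0,0,0,5],[0,0,0.06,0,0,0,5],[0,0,0.06,0,0,0,5]]]';  python3 -m jog '[[[0,0,0.03,0,0,0,5],[0,0,0.03,0,0,0,5]]]'
```

```text
time_s: 9.28
position: [0.4669, -0.0081, 0.0784]
ee_rot: [0.719, 0.695, -0.0, 0.0]
ft_force: [0.1, 0.6, -2.3]
finger_gap: 0.0118
grip_force: 58.8
time_s: 9.65
position: [0.4669, -0.0081, 0.0768]
ee_rot: [0.719, 0.695, 0.0, -0.0]
ft_force: [-0.6, -0.2, -1.3]
finger_gap: 0.0118
grip_force: 58.8
time_s: 9.9
position: [0.467, -0.0081, 0.0762]
ee_rot: [0.719, 0.695, 0.0, -0.0]
ft_force: [-0.4, -0.4, 3.6]
finger_gap: 0.0121
grip_force: 59.3
```

```bash
for i in 1 ; do python3 -m jog '[[[0,0,0.02,0,0,0,5],[0,0,0.035,0,0,0,5]]]' | egrep 'posi|force'; done; python3 -m jog '[[[0,0,0.02,0,0,0,5],[0,0,0.02,0,0,0,5]]]'| egrep 'posi|force';  python3 -m jog '[[[0,0,0.02,0,0,0,5],[0,0,0.02,0,0,0,5]]]'| egrep 'posi|force'
```

```text
position: [0.467, -0.0081, 0.075]
ft_force: [-0.1, 0.2, 4.6]
grip_force: 59.3
position: [0.467, -0.0081, 0.0742]
ft_force: [-0.6, -0.2, 3.4]
grip_force: 59.3
position: [0.467, -0.0081, 0.0736]
ft_force: [-0.3, -0.6, 2.1]
grip_force: 59.3
```

```bash
python3 -m jog '[[[0,0,0.02,0,0,0,5],[0,0,0.03,0,0,0,5]]]' | egrep 'posi|ft_'; python3 -m jog '[[[0,0,0.02,0,0,0,5],[0,0,0.03,0,0,0,5]]]'| egrep 'posi|ft_';  python3 -m jog '[[[0,0,0.02,0,0,0,5],[0,0,0.02,0,0,0,5]]]'| egrep 'posi|ft_'; python3 -m jog '[[[0,0,0.02,0,0,0,5],[0,0,0.02,0,0,0,5]]]'| egrep 'posi|ft_'
```

```text
position: [0.467, -0.0081, 0.0728]
ft_force: [0.3, 0.8, 3.8]
position: [0.467, -0.0081, 0.0719]
ft_force: [-0.2, -0.9, 3.6]
position: [0.467, -0.0081, 0.0712]
ft_force: [-0.5, -0.0, 3.2]
position: [0.467, -0.0081, 0.0706]
ft_force: [-0.1, -0.1, 3.3]
```

Past 2 mm and still moving; I'll go on gently through 6 mm.

```bash
python3 -m jog '[[[0,0,0.02,0,0,0,5],[0,0,0.02,0,0,0,5]]]' | egrep 'posi|ft_'; python3 -m jog '[[[0,0,0.02,0,0,0,5],[0,0,0.02,0,0,0,5]]]'| egrep 'posi|ft_';  python3 -m jog '[[[0,0,0.02,0,0,0,5],[0,0,0.02,0,0,0,5]]]'| egrep 'posi|ft_'
```

```text
position: [0.467, -0.0081, 0.0705]
ft_force: [-0.6, -0.4, 7.4]
position: [0.4672, -0.0081, 0.0704]
ft_force: [-1.3, -0.5, 13.1]
position: [0.4674, -0.0081, 0.0703]
ft_force: [-2.6, -0.6, 18.3]
```

```bash
python3 -m jog '[[[0,0,-0.8,0,0,0,5],[0,0,-1.6,0,0,0,5],[0,0,-1.6,0,0,0,5],[1.333,0,-1.6,0,0,0,5],[1.333,0,-1.6,0,0,0,5],[1.333,0,-1.6,0,0,0,5],[1.333,0,-1.2,0,0,0,5],[1.333,0,-1.0,0,0,0,5],[1.333,0,-0.9,0,0,0,5],[1.333,0,-0.86,0,0,0,5],[1.333,0,-0.86,0,0,0,5]]]'; python3 -m jog '[[[0,0,0.1,0,0,0,5],[0,0,0.2,0,0,0,5],[0,0,0.35,0,0,0,5],[0,0,0.45,0,0,0,5],[0,0,0.5,0,0,0,5],[0,0,0.5,0,0,0,5]]]'| egrep 'posi|ft_'
```

```text
time_s: 13.78
position: [0.4682, 0.0318, 0.0947]
ee_rot: [0.719, 0.695, 0.0, -0.0]
ft_force: [-0.1, 0.8, -1.0]
finger_gap: 0.012
grip_force: 59.4
position: [0.4682, 0.0318, 0.0796]
ft_force: [0.7, 0.2, -1.4]
```

```bash
python3 -m jog '[[[0,0,0.05,0,0,0,5],[0,0,0.09,0,0,0,5],[0,0,0.12,0,0,0,5],[0,0,0.12,0,0,0,5]]]'| egrep 'posi|ft_'; for i in 1; do python3 -m jog '[[[0,0,0.02,0,0,0,5],[0,0,0.03,0,0,0,5]]]'| egrep 'posi|ft_'; done; python3 -m jog '[[[0,0,0.02,0,0,0,5],[0,0,0.02,0,0,0,5]]]'| egrep 'posi|ft_'; python3 -m jog '[[[0,0,0.02,0,0,0,5],[0,0,0.02,0,0,0,5]]]'| egrep 'posi|ft_'; python3 -m jog '[[[0,0,0.02,0,0,0,5],[0,0,0.02,0,0,0,5]]]'| egrep 'posi|ft_'
```

```text
position: [0.4683, 0.0319, 0.0763]
ft_force: [-0.5, 0.3, 2.4]
position: [0.4683, 0.0319, 0.0753]
ft_force: [-1.5, 0.3, 4.8]
position: [0.4683, 0.0319, 0.0746]
ft_force: [-0.7, -0.4, 4.5]
position: [0.4685, 0.0319, 0.0745]
ft_force: [-1.5, 0.3, 8.7]
position: [0.4687, 0.0319, 0.0744]
ft_force: [-2.9, -0.8, 12.8]
```

```bash
python3 -m jog '[[[0,0,-0.7,0,0,0,5],[0,0,-1.45,0,0,0,5],[0,0,-1.45,0,0,0,5],[1.333,0,-1.45,0,0,0,5],[1.333,0,-1.45,0,0,0,5],[1.333,0,-1.45,0,0,0,5],[1.333,0,-1.0,0,0,0,5],[1.333,0,-0.8,0,0,0,5],[1.333,0,-0.72,0,0,0,5],[1.333,0,-0.68,0,0,0,5],[1.333,0,-0.68,0,0,0,5]]]'; python3 -m jog '[[[0,0,0.1,0,0,0,5],[0,0,0.2,0,0,0,5],[0,0,0.35,0,0,0,5],[0,0,0.45,0,0,0,5],[0,0,0.5,0,0,0,5],[0,0,0.5,0,0,0,5]]]'| egrep 'posi|ft_'
```

```text
time_s: 17.4
position: [0.4694, 0.0717, 0.0937]
ee_rot: [0.719, 0.695, -0.0, -0.0]
ft_force: [-0.3, -0.2, -0.9]
finger_gap: 0.0122
grip_force: 59.4
position: [0.4695, 0.0718, 0.0786]
ft_force: [0.4, 0.1, -1.1]
```

```bash
python3 -m jog '[[[0,0,0.03,0,0,0,5],[0,0,0.06,0,0,0,5],[0,0,0.09,0,0,0,5],[0,0,0.09,0,0,0,5]]]'| egrep 'posi|ft_'; for i in 1; do python3 -m jog '[[[0,0,0.02,0,0,0,5],[0,0,0.03,0,0,0,5]]]'| egrep 'posi|ft_'; done; python3 -m jog '[[[0,0,0.02,0,0,0,5],[0,0,0.02,0,0,0,5]]]'| egrep 'posi|ft_'; python3 -m jog '[[[0,0,0.02,0,0,0,5],[0,0,0.02,0,0,0,5]]]'| egrep 'posi|ft_'; python3 -m jog '[[[0,0,0.02,0,0,0,5],[0,0,0.02,0,0,0,5]]]'| egrep 'posi|ft_'
```

```text
position: [0.4696, 0.0719, 0.0763]
ft_force: [-1.3, -1.1, 2.8]
position: [0.4697, 0.0719, 0.0753]
ft_force: [-0.3, -0.4, 3.0]
position: [0.4697, 0.0719, 0.0746]
ft_force: [-1.4, 0.3, 2.8]
position: [0.4698, 0.0719, 0.0745]
ft_force: [-2.0, 0.3, 7.8]
position: [0.47, 0.0719, 0.0744]
ft_force: [-3.8, -0.6, 14.6]
```

```bash
python3 -m jog '[[[0,0,-0.7,0,0,0,5],[0,0,-1.45,0,0,0,5],[0,0,-1.45,0,0,0,5],[1.333,0,-1.45,0,0,0,5],[1.333,0,-1.45,0,0,0,5],[1.333,0,-1.45,0,0,0,5],[1.333,0,-1.0,0,0,0,5],[1.333,0,-0.8,0,0,0,5],[1.333,0,-0.72,0,0,0,5],[1.333,0,-0.68,0,0,0,5],[1.333,0,-0.68,0,0,0,5]]]'; python3 -m jog '[[[0,0,0.1,0,0,0,5],[0,0,0.2,0,0,0,5],[0,0,0.35,0,0,0,5],[0,0,0.45,0,0,0,5],[0,0,0.5,0,0,0,5],[0,0,0.5,0,0,0,5]]]'| egrep 'posi|ft_'
```

```text
time_s: 21.02
position: [0.4708, 0.1117, 0.0937]
ee_rot: [0.719, 0.695, -0.0, -0.0]
ft_force: [-0.5, 0.5, -1.7]
finger_gap: 0.0122
grip_force: 59.4
position: [0.4709, 0.1118, 0.0787]
ft_force: [0.1, -0.4, -0.9]
```

Commanding down to about .067 in slow steps (the seal should give way here).

```bash
python3 -m jog '[[[0,0,0.03,0,0,0,5],[0,0,0.06,0,0,0,5],[0,0,0.09,0,0,0,5],[0,0,0.12,0,0,0,5],[0,0,0.15,0,0,0,5],[0,0,0.17,0,0,0,5]]]'| egrep 'posi|ft_'; python3 -m jog '[[[0,0,0.02,0,0,0,5],[0,0,0.04,0,0,0,5],[0,0,0.06,0,0,0,5],[0,0,0.08,0,0,0,5]]]'| egrep 'posi|ft_'; python3 -m jog '[[[0,0,0.02,0,0,0,5],[0,0,0.04,0,0,0,5],[0,0,0.05,0,0,0,5]]]'| egrep 'posi|ft_'
```

```text
position: [0.471, 0.1118, 0.0738]
ft_force: [-0.7, 0.2, 4.9]
position: [0.471, 0.1118, 0.0713]
ft_force: [-0.7, 0.1, 4.7]
position: [0.4709, 0.1118, 0.0697]
ft_force: [0.1, 0.0, 3.9]
```

```bash
python3 -m jog '[[[0,0,0.02,0,0,0,5],[0,0,0.04,0,0,0,5],[0,0,0.05,0,0,0,5]]]'| egrep 'posi|ft_'; python3 -m jog '[[[0,0,0.02,0,0,0,5],[0,0,0.04,0,0,0,5],[0,0,0.05,0,0,0,5]]]'| egrep 'posi|ft_'
```

```text
position: [0.471, 0.1118, 0.0683]
ft_force: [-0.2, 0.7, 3.5]
position: [0.471, 0.1118, 0.0668]
ft_force: [0.4, 0.7, 5.2]
```

Well d is the clear one. Seating it until force rises (expected near .0643).

```bash
python3 -m jog '[[[0,0,0.02,0,0,0,5],[0,0,0.04,0,0,0,5],[0,0,0.05,0,0,0,5]]]'| egrep 'posi|ft_'; python3 -m jog '[[[0,0,0.02,0,0,0,5],[0,0,0.04,0,0,0,5],[0,0,0.04,0,0,0,5]]]'| egrep 'posi|ft_'; python3 -m jog '[[[0,0,0.02,0,0,0,5],[0,0,0.02,0,0,0,5]]]'| egrep 'posi|ft_'
```

```text
position: [0.4709, 0.1118, 0.0653]
ft_force: [0.6, 0.1, 4.4]
position: [0.471, 0.1118, 0.0646]
ft_force: [-0.7, 0.2, 10.1]
position: [0.471, 0.1118, 0.0645]
ft_force: [-2.6, 0.4, 14.3]
```

```bash
python3 -m jog '[[[0,0,-0.03,0,0,0,5],[0,0,-0.03,0,0,0,28],[0,0,-0.03,0,0,0,28],[0,0,-0.03,0,0,0,28],[0,0,-0.8,0,0,0,28],[0,0,-2,0,0,0,28],[0,0,-3.5,0,0,0,28],[0,0,-3.5,0,0,0,28],[0,0,-3.5,0,0,0,28]]]'; python3 - <<'E'
from h import *
C={}
import pickle
for n in("scene","top"): C[n]=snap(n,f"pics/{n}4.png")
I={n:cv2.imread(f"pics/{n}4.png") for n in C}
r=lambda i:cv2.resize(i,(400,400),interpolation=3)
cv2.imwrite("pics/g4.png",np.hstack([r(I["scene"][180:290,250:360]),r(I["top"][190:300,250:360])]))
for n,(x,y,w,h) in dict(top=(300,190,25,25),scene=(325,250,30,35)).items():
    im=I[n][y:y+h,x:x+w].astype(int); m=(im[...,2]>im[...,1]*2.2)&(im[...,2]>110)
    v,u=np.nonzero(m); print(n,len(u),u.mean()+x,v.mean()+y)
E
python3 avg.py
```

```text
time_s: 26.28
position: [0.4702, 0.1118, 0.1679]
ee_rot: [0.719, 0.695, -0.0, -0.0]
ft_force: [-0.2, -0.3, -0.2]
finger_gap: 0.028
grip_force: 0.0
top 17 310.52941176470586 201.76470588235293
scene 54 340.2962962962963 268.0925925925926
26.62 pos [0.4701 0.1115 0.1675] sd [0.0003 0.     0.0002] F [-0.3 -0.1  0.1]
```

View pics/g4.png

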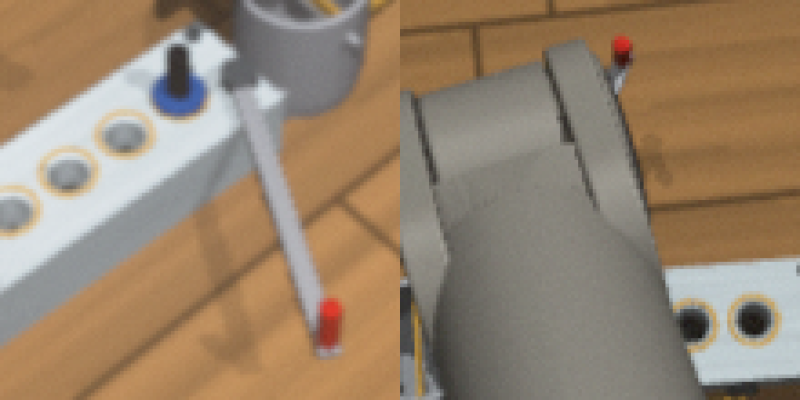

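```bash
python3 -m jog '[[[-1.68,6.02,0,0,0,-1.11,34],[-1.68,6.02,0,0,0,-1.11,34],[-1.68,6.02,0,0,0,-1.11,34],[-1.68,6.02,0,0,0,-1.11,34],[-1.68,6.02,0,0,0,-1.11,34],[-1.68,6.02,0.6,0,0,-1.11,34],[-1.68,6.02,1.25,0,0,-1.11,34],[-1.68,6.02,1.25,0,0,-1.11,34],[-1.68,6.02,1.25,0,0,-1.11,34],[-1.68,6.02,1.25,0,0,-1.11,34]]]'; python3 avg.py '[.649,.0552,.073]'; python3 - <<'E'
from h import *
c=snap("scene","pics/s5.png"); t=snap("top","pics/t5.png")
r=lambda i:cv2.resize(i,(400,400),interpolation=3)
cv2.imwrite("pics/g5.png",np.hstack([r(cv2.imread("pics/s5.png")[210:310,290:390]),r(cv2.imread("pics/t5.png")[150:250,260:360])]))
E
```

```text
time_s: 27.88
position: [0.6502, 0.0556, 0.1317]
ee_rot: [0.245, 0.97, 0.0, 0.001]
ft_force: [0.1, -0.6, -0.4]
finger_gap: 0.0339
grip_force: 0.0
28.12 pos [0.65   0.0556 0.1316] sd [0.0001 0.     0.0001] F [-0.2 -0.3 -0.1]
shift [ 0.025 -0.028  1.952]
```

View pics/g5.png

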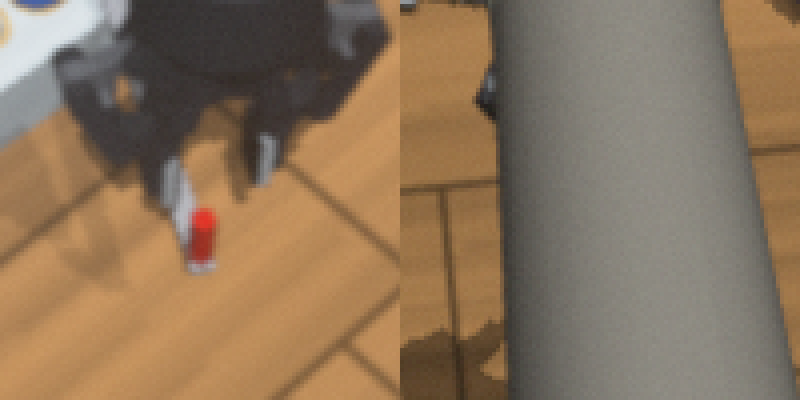

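```bash
python3 - <<'E'
from h import *
import pickle
c=pickle.load(open("c0.pkl","rb"))["scene"]
f=lambda X:(np.round((np.array(proj(c,X))-[290,210])*4+1.5,1)).tolist()
ty=np.array([.466,.885,0])
for z in(.1316,.1446,.0965):
    m=np.array([.65,.0556,z]); print(z,f(m),f(m+.017*ty),f(m-.017*ty))
print(f([.649,.0552,.0965]),f([.6503,.0572,.0965]))
E
```

```text
0.1316 [206.8, 177.7] [244.4, 169.4] [169.0, 186.2]
0.1446 [208.5, 161.2] [246.5, 152.8] [170.2, 169.7]
0.0965 [202.5, 220.3] [238.9, 212.1] [166.0, 228.6]
[200.3, 219.4] [205.6, 218.7]
```

```bash
python3 -m jog '[[[0.02,-0.02,0.8,0,0,0,34],[0.02,-0.02,1.2,0,0,0,34],[0.02,-0.02,1.6,0,0,0,34],[0.02,-0.02,1.93,0,0,0,34],[0.02,-0.02,1.93,0,0,0,20],[0.02,-0.02,1.93,0,0,0,18],[0.02,-0.02,1.93,0,0,0,18],[0.02,-0.02,1.93,0,0,0,18]]]'; python3 - <<'E'
from h import *
c=snap("scene","pics/s6.png")
cv2.imwrite("pics/g6.png",cv2.resize(cv2.imread("pics/s6.png")[210:310,290:390],(500,500),interpolation=3))
E
```

```text
time_s: 29.22
position: [0.6491, 0.0553, 0.0735]
ee_rot: [0.244, 0.97, 0.0, 0.0]
ft_force: [-0.2, 0.1, -0.5]
finger_gap: 0.0174
grip_force: 0.0
```

View pics/g6.png

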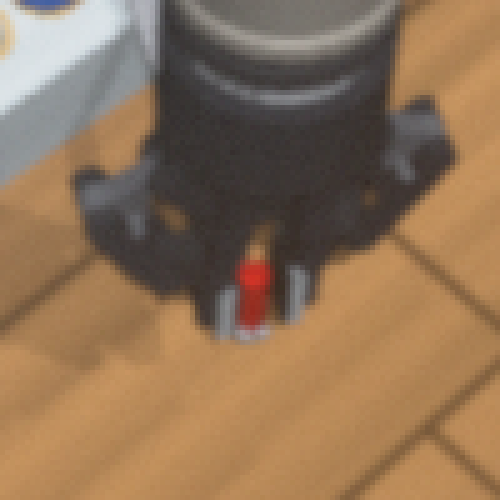

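```bash
python3 -m jog '[[[0.03,-0.6,0,0,0,0.1,18],[0.12,-1.2,0,0,0,0.2,18],[0.27,-1.78,0,0,0,0.3,18],[0.48,-2.35,0,0,0,0.4,18],[0.74,-2.89,0,0,0,0.5,18],[0.74,-2.89,0,0,0,0.5,18]]]'; python3 st.py
```

```text
time_s: 30.02
position: [0.5875, -0.0115, 0.0733]
ee_rot: [0.477, 0.879, -0.0, -0.0]
ft_force: [0.6, 0.4, 0.3]
finger_gap: 0.0177
grip_force: 0.0
30.02 pos [ 0.5875 -0.0115  0.0733] F [0.6 0.4 0.3] gap 17.7 grip 0.0
[[-0.545, 0.838, -0.0], [0.838, 0.545, -0.0], [-0.0, -0.0, -1.0]]
```

```bash
python3 -m jog '[[[0.03,-0.6,0,0,0,0.1,18],[0.12,-1.2,0,0,0,0.2,18],[0.27,-1.78,0,0,0,0.3,18],[0.48,-2.35,0,0,0,0.4,18],[0.74,-2.89,0,0,0,0.5,18],[0.89,-3.15,0,0,0,0.55,18],[1.05,-3.4,0,0,0,0.6,18],[1.05,-3.4,0,0,0,0.6,18]]]'; python3 st.py; python3 -m jog '[[[0,-0.05,0,0,0,0,18],[0,-0.1,0,0,0,0,18],[0,-0.1,0,0,0,0,18]]]'
```

```text
time_s: 31.02
position: [0.486, -0.0393, 0.0733]
ee_rot: [0.714, 0.7, 0.0, 0.0]
ft_force: [0.4, -0.5, 0.8]
finger_gap: 0.0178
grip_force: 0.0
31.02 pos [ 0.486  -0.0393  0.0733] F [ 0.4 -0.5  0.8] gap 17.8 grip 0.0
[[0.02, 1.0, 0.001], [1.0, -0.02, 0.0], [0.0, 0.001, -1.0]]
time_s: 31.4
position: [0.483, -0.0396, 0.0732]
ee_rot: [0.715, 0.699, 0.0, 0.0]
ft_force: [0.7, 0.1, 0.2]
finger_gap: 0.018
grip_force: 0.4
```

```bash
for i in 1; do python3 -m jog '[[[0,-0.05,0,0,0,0,18],[0,-0.1,0,0,0,0,18],[0,-0.1,0,0,0,0,18]]]' | egrep 'posi|ft_'; done; python3 -m jog '[[[0,-0.05,0,0,0,0,18],[0,-0.07,0,0,0,0,18],[0,-0.07,0,0,0,0,18]]]'| egrep 'posi|ft_'; python3 -m jog '[[[0,-0.05,0,0,0,0,18],[0,-0.05,0,0,0,0,18]]]'| egrep 'posi|ft_'
```

```text
position: [0.48, -0.0397, 0.0731]
ft_force: [2.1, 1.9, -0.5]
position: [0.4798, -0.0397, 0.0734]
ft_force: [6.6, -0.3, -4.9]
position: [0.4797, -0.0397, 0.0738]
ft_force: [9.5, 0.6, -6.6]
```

```bash
python3 -m jog '[[[0,0.12,0,0,0,0,18],[0,0.12,0,0,0,0,34],[0,0.12,0,0,0,0,34],[0,0.12,0,0,0,0,34],[0,0.12,-1.5,0,0,0,34],[0,0.12,-3,0,0,0,34],[0,0.12,-5,0,0,0,34],[-3,0.12,-5,0,0,0,34],[-5,0.12,-5,0,0,0,34],[-5,0.12,-5,0,0,0,34],[-5,0.12,-5,0,0,0,34]]]'; python3 - <<'E'
from h import *
snap("scene","pics/s7.png")
cv2.imwrite("pics/g7.png",cv2.resize(cv2.imread("pics/s7.png")[160:290,200:370],(680,520),interpolation=3))
E
```

```text
time_s: 33.78
position: [0.475, -0.192, 0.223]
ee_rot: [0.717, 0.697, -0.0, 0.0]
ft_force: [0.0, 0.5, -0.4]
finger_gap: 0.0342
grip_force: 0.0
```

View pics/g7.png

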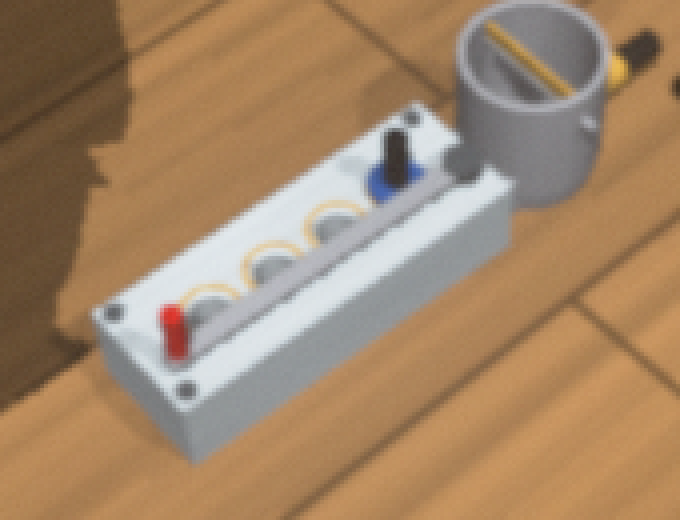

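The keeper bar lies shut over the blue flange, with its pin at (172,335), parallel to the block. The carrier stands seated at (395,170), and the arm is clear of everything.

```bash
python3 -c "
from plant import robot
print(robot.sign_off())"
```

```text
the job is handed in; nothing more can be done
None
```

The carrier is seated fully home in well_d, the only clear well; the keeper is shut against its stop and let go, and the job was handed in at about 34 s, with no verdict shown.

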